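# Three sweets from the desk dispenser

### The arm

A 6-joint arm with a two-finger parallel gripper is mounted at the origin on the work surface. World frame = base frame: x ahead of the robot, y to its left, z up, the work surface at z = 0. Lengths are in m, angles in rad, forces in N, time in s.
With the tool pointing down it reaches from about 0.325 to 0.75 m from the base axis. Payload 7.6 kg.
Tool frame: the origin (TCP) lies midway between the tips of the shut fingers; the grasp point (between the pads) lies 19 mm behind it (robot.grasp_offset is the z of the grasp point in the tool frame, in m); z points along the fingers, y is the direction in which the jaws open and shut (so a half turn about z gives the same grasp; the last joint's range is limited). The gripper opens to 85 mm and grips with 20 to 120 N. Pads are 22 mm wide; open, the fingers measure 114 mm over their backs; the gripper's body (76 mm by 85 mm) begins 54 mm behind the grasp point. The pads swing forward as they close: fully open they stand 13 mm farther back than shut.
Start: joints at [-1.348, 0.052, 1.401, -0, 1.689, -0.07], TCP at [0.152, -0.503, 0.231] pointing down, gripper open.
Joint ranges: [-2.9, 2.9], [-0.91, 2.17], [0.12, 2.37], [-1.06, 4.2], [0.26, 2.73], [-2.93, 2.93]. Speed limits (rad/s): [2.57, 2.57, 3.01, 3.14, 3.14, 3.14].

### API

Orientations are given as [roll, pitch, yaw] about the fixed x, y, z axes, in that order (R = Rz(yaw) Ry(pitch) Rx(roll)).
In Python, from workcell import robot gives the robot as it stands. The module is installed in compiled form; this text tells all that it offers.
- The arm moves only by the shell command python3 -m pendant 'ROWS' [FORCE]. ROWS is JSON, a list of rows, each an object with "travel": the shift along the world's x, y, z in mm, a list of three; "roll": the turn about the world's z in degrees; "claw": the finger opening in mm, from 0 to 85.4. In form: [{"travel": [tx, ty, tz], "roll": roll, "claw": claw}, ...]. A call has exactly 8 rows; each row is the pose to reach, as a shift and turn from the pose measured when the call began; what a row does not reach only later rows make up. A row lasts 1/12 s, in which the tool goes at most 41.7 mm and 7.16 degrees, less where a joint would pass 70% of its speed; a pose out of reach is approached as far as the arm can. A call with a gripper value outside its range is refused whole. The fingers move at their own pace and stop on an object; FORCE is the grip in N (left out, the last holds). Time passes only in rows, so rows that repeat a pose let the fingers close, or fill a call up. It gives the time, the measured TCP pose, the force and the opening at its end, in the units of the state.
- robot.get_obs(): the state, without advancing time (a new reading comes with each control period).
- robot.read_camera(name): name is "side" or "top" or "wrist"; returns the picture (400x640x3 uint8, blue, green, red); there is no depth.
- robot.camera_model(name): a dict with "vertical_fov" (degrees; the focal length in pixels is half the picture's height over the tangent of half this angle, whatever the lens; pixels are square), "cx", "cy" (the principal point, pixels), "camera_from_world" (4x4, takes a point from world to camera coordinates). Camera axes: x right, y up, looking along -z (the intrinsics and any distortion apply to the point x, -y, -z); pixel columns grow to the right and rows downward; lengths in m; the calibration is good to about 2 mm. A picture is of the moment at which its call begins: read the wrist's pose just before it. camera_model takes no time and is no camera call; for the wrist camera it gives the pose at the moment of the call.
- robot.hand_in(): hands the job in, once; it reports no verdict.
The state is a dict: "t": time; "joint_pos": joint angles; "joint_velocities": joint speeds; "joint_efforts": joint torques, N m; "eef_pos": TCP position; "tool_rot": TCP orientation; "contact_force": force on the tool from outside, world axes, zero at the start; "ft_torque": the same for the moment, N m; "width": finger opening in m.
Only numpy, scipy, OpenCV 4.12 (cv2) and the standard library are available. Lean on these libraries where they do the work, as an engineer would, in place of code of your own. Each camera call takes 0.05 s, during which the arm holds its last target. There are 200 camera calls.

### The job

Set the handled bowl upright on the desk centred under the spout of the sweet dispenser and let go of it. Then turn the dispenser's paddle knob clockwise by exactly three clicks, so that three sweets drop into the bowl and the others stay in the drum. Leave the bowl standing there, let go of the knob and leave the other things on the desk where they are.

Things in the scene. Friction and masses are not known exactly. Their poses are not given: they have to be found in the camera images.
- bowl: Loose blue-glazed ceramic bowl, about 0.2 kg: round, 100 mm across the rim, 45 mm high, foot 64 mm across, wall 4 mm, with one straight level handle. Origin: under the centre of the round part, on the desk. Its z is up; its own -x points along the handle.
- bowl_center (a point): Centre of the round part of the bowl, 22.5 mm above its underside; axes as the bowl's.
- bowl_handle (a point): Grip point on the bowl's straight handle, 92 mm from the bowl's centre along its -x and 37.5 mm above the desk. The handle is a bar 16 mm wide (along the bowl's y) and 13 mm thick (z 31 to 44 mm) that runs from the rim to 115 mm from the centre; pinch it across its width, from above or leaning. Axes as the bowl's.
- dispenser: Fixed sweet dispenser: a round clear-covered drum (112 mm across, 31 mm thick, on a 114 mm square plate) leaning 35 degrees to its front. Origin on the desk, straight under the centre of the drum's floor plate, which is 150 mm up. Front = its own -x (roughly to the robot), z up. Its stand is at the rear: post from x = +48 mm, foot plate 130 mm wide, x = 40 to 130 mm.
- spout_mouth (a point): Centre of the open lower end of the dispenser's spout (48 mm deep, 42 mm wide outside), 27 mm before the dispenser's origin, 72 mm above the desk, under the drum's low front edge; the bowl's rim (45 mm) passes below with 27 mm to spare. Axes as the dispenser's. The desk is free beside and before it; above 100 mm height the drum overhangs it by some 40 mm towards -x.
- paddle_grip (a point): Middle of the steel paddle knob, on its turning axis, 202 mm up. A bar 76 mm long (along the point's (1,1,0)), 12 mm thick (along (-1,1,0)), reaching 19 mm outward and 19 mm inward along the axis; the clear cover is 14.5 mm further in, with a 48 mm index wheel between. Its z = turning axis, pointing out: 35 degrees off vertical, leaning to the dispenser's front. Turns with the paddle.
- paddle (a joint): Knob angle (rad): about 0 at the start, growing as it turns CLOCKWISE seen looking at the knob along its axis. Spring detents every pi/4; between two it snaps to the nearer; needs about 0.1 N m. A sweet falls at about 0.4 rad and every pi/4 after, so three clicks (2.356 rad) drop exactly three. Stops at -0.15 and 3.6.
- drum_center (a point): Centre of the drum's inside, 12 mm above its floor plate along the turning axis.
- sweet1_center (a point): Centre of chocolate-brown ball sweet number 1, 24 mm across, 11 g, smooth and slippery, in the compartment 1 click away from the spout at the start. All six look alike.
- sweet2_center (a point): Centre of chocolate-brown ball sweet number 2, 24 mm across, 11 g, smooth and slippery, in the compartment 2 clicks away from the spout at the start. All six look alike.
- sweet3_center (a point): Centre of chocolate-brown ball sweet number 3, 24 mm across, 11 g, smooth and slippery, in the compartment 3 clicks away from the spout at the start. All six look alike.
- sweet4_center (a point): Centre of chocolate-brown ball sweet number 4, 24 mm across, 11 g, smooth and slippery, in the compartment 4 clicks away from the spout at the start. All six look alike.
- sweet5_center (a point): Centre of chocolate-brown ball sweet number 5, 24 mm across, 11 g, smooth and slippery, in the compartment 5 clicks away from the spout at the start. All six look alike.
- sweet6_center (a point): Centre of chocolate-brown ball sweet number 6, 24 mm across, 11 g, smooth and slippery, in the compartment 6 clicks away from the spout at the start. All six look alike.
- elephant: Bystander, loose: white ceramic elephant figurine, 150 mm long, 100 mm high. Origin: centre of its underside. To be left alone.
- pen: Bystander, loose: stainless steel pen, 150 mm long, lying on the desk. Origin: centre of its underside. To be left alone.
- tape_dispenser: Bystander, loose: clear plastic tape dispenser, 150 x 50 mm, 82 mm high. Origin: centre of its underside. To be left alone.
- hole_punch: Bystander, loose: green plastic hole punch, 120 mm wide, 70 mm high. Origin: centre of its underside. To be left alone.
- tin: Bystander, loose: aluminium tin with a closed hinged lid, 63 x 98 mm, 46 mm high. Origin: centre of its underside. To be left alone.
There are look-alikes about, which are no part of the job. Leave any turquoise or yellow look-alike of the bowl alone.

How it is judged:
By the outcome, as a careful person would: the job done as asked, in the order asked, and still so for the second after the job is handed in, with the robot touching nothing.
It also fails if it takes over 72 s, if anything falls off the work surface, if the arm or the gripper's body presses on something with over 40 N, if the wrist force passes 120 N, or if a joint passes its speed limit or range.

## Working session

There is one attempt and no reset: what is moved stays moved. The work goes in short steps, Python scripts to look and compute and a shell command to move; the robot and the scene stay as the last step left them, time stands still between calls to the robot, and variables do not carry over. Pictures are saved under pics/ and viewed, about 8 in all and at most 12, crops included, and the job is handed in when it is done.

```bash
mkdir -p pics; ls; python3 - <<'E'
from workcell import robot
import cv2,numpy as np
o=robot.get_obs();print({k:np.round(v,3).tolist() for k,v in o.items()})
for n in("side","top"):
    m=robot.camera_model(n);print(n,m)
    cv2.imwrite(f"pics/{n}0.png",robot.read_camera(n))
print(robot.camera_model("wrist"))
E
```

```text
pics
{'t': 0.0, 'joint_pos': [-1.348, 0.053, 1.402, 0.0, 1.689, -0.07], 'joint_velocities': [0.0, -0.0, 0.001, 0.001, 0.0, 0.0], 'joint_efforts': [-0.0, -38.167, -36.018, -0.0, 0.006, -0.0], 'eef_pos': [0.151, -0.502, 0.23], 'tool_rot': [-3.14, -0.0, 0.293], 'contact_force': [-0.59, 0.324, 0.347], 'ft_torque': [0.019, -0.056, 0.009], 'width': 0.086}
side {'vertical_fov': 46.04420813908999, 'cx': 320.73776687297055, 'cy': 202.0516383627522, 'camera_from_world': array([[-0.98280369, -0.18375809,  0.01816251,  0.44219193],
       [ 0.12586968, -0.59471532,  0.79402173, -0.17169056],
       [-0.13510639,  0.7826536 ,  0.60761798, -1.2964798 ],
       [ 0.        ,  0.        ,  0.        ,  1.        ]])}
top {'vertical_fov': 56.88897171617712, 'cx': 314.45166886040136, 'cy': 198.59700019310003, 'camera_from_world': array([[ 0.02894202, -0.99921439,  0.02707326, -0.02820887],
       [ 0.9807598 ,  0.03361782,  0.19230199, -0.46935584],
       [-0.19306106,  0.02098676,  0.98096227, -1.16853913],
       [ 0.        ,  0.        ,  0.        ,  1.        ]])}
{'vertical_fov': 66.15433902942712, 'cx': 321.5715714210281, 'cy': 197.7300699754255, 'camera_from_world': array([[ 0.28756615, -0.95775899, -0.00184887, -0.5244111 ],
       [ 0.90686507,  0.2729052 , -0.32112069,  0.04171469],
       [ 0.3080608 ,  0.09066676,  0.94703647, -0.38199304],
       [ 0.        ,  0.        ,  0.        ,  1.        ]])}
```

View pics/top0.png

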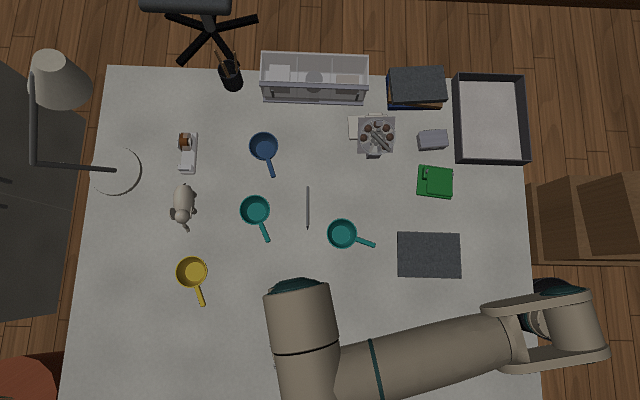

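View pics/side0.png

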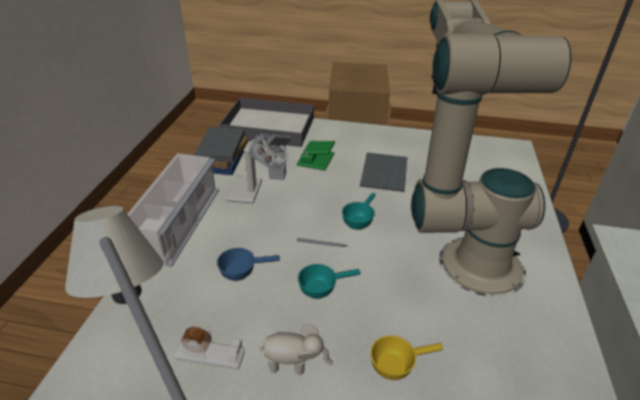

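The top view shows bowl candidates at (263,146) blue, (255,210) and (342,233) turquoise, and (192,272) yellow. The blue one fits "blue-glazed". The dispenser is at (377,135), with its stand to the rear-left.

```bash
cat > h.py <<'E'
from workcell import robot
import cv2,numpy as np
def ray(m,u,v):
    f=200/np.tan(np.radians(m["vertical_fov"]/2)); T=m["camera_from_world"]; R=T[:3,:3]
    d=R.T@np.array([(u-m["cx"])/f,-(v-m["cy"])/f,-1]); return -R.T@T[:3,3],d
def onz(m,u,v,z):
    c,d=ray(m,u,v); return c+d*(z-c[2])/d[2]
def proj(m,p):
    f=200/np.tan(np.radians(m["vertical_fov"]/2)); q=m["camera_from_world"]@np.r_[p,1]
    return np.array([m["cx"]-f*q[0]/q[2],m["cy"]+f*q[1]/q[2]])
def tri(rays):
    A=sum(np.eye(3)-np.outer(d,d)/(d@d) for c,d in rays);b=sum((np.eye(3)-np.outer(d,d)/(d@d))@c for c,d in rays)
    return np.linalg.solve(A,b)
def blue(im):
    h=cv2.cvtColor(im,cv2.COLOR_BGR2HSV); m=cv2.inRange(h,(104,90,30),(125,255,255))
    n,l,s,c=cv2.connectedComponentsWithStats(m); i=1+np.argmax(s[1:,4]); return (l==i).astype(np.uint8)
E
python3 - <<'E'
from h import *
im=cv2.imread("pics/top0.png");m=robot.camera_model("top")
b=blue(im);c=np.argwhere(b)[:,::-1];print(len(c),c.min(0),c.max(0))
P=np.array([onz(m,u,v,0.044) for u,v in c])[:,:2]
# split by distance transform: circle = opened mask
o=cv2.morphologyEx(b,cv2.MORPH_OPEN,cv2.getStructuringElement(cv2.MORPH_ELLIPSE,(15,15)))
(ct,r)=cv2.minEnclosingCircle(max(cv2.findContours(o,0,1)[0],key=len));ctr=onz(m,*ct,0.044)
print("circle",ct,r,ctr)
hp=P[np.hypot(*(P-ctr[:2]).T)>.06];hm=hp.mean(0);d=hm-ctr[:2];print("handle mean",hm,"dir deg",np.degrees(np.arctan2(d[1],d[0])),np.hypot(*(P-ctr[:2]).T).max())
a=cv2.resize(im[95:190,235:300],None,fx=6,fy=6,interpolation=2)
e=cv2.resize(im[95:190,335:405],None,fx=6,fy=6,interpolation=2)
cv2.imwrite("pics/crop1.png",np.hstack([a,e])[:600,:800])
for k in[(377,135)]:print(onz(m,*k,.2),onz(m,*k,.15))
E
```

```text
687 [249 132] [277 176]
circle (264.8650817871094, 148.59524536132812) 10.405729293823242 [0.6364015  0.15872434 0.044     ]
handle mean [0.58308667 0.14361948] dir deg -164.18180989127424 0.10054979063745548
[ 0.63903396 -0.19075614  0.2       ] [ 0.65848282 -0.20053485  0.15      ]
```

View pics/crop1.png

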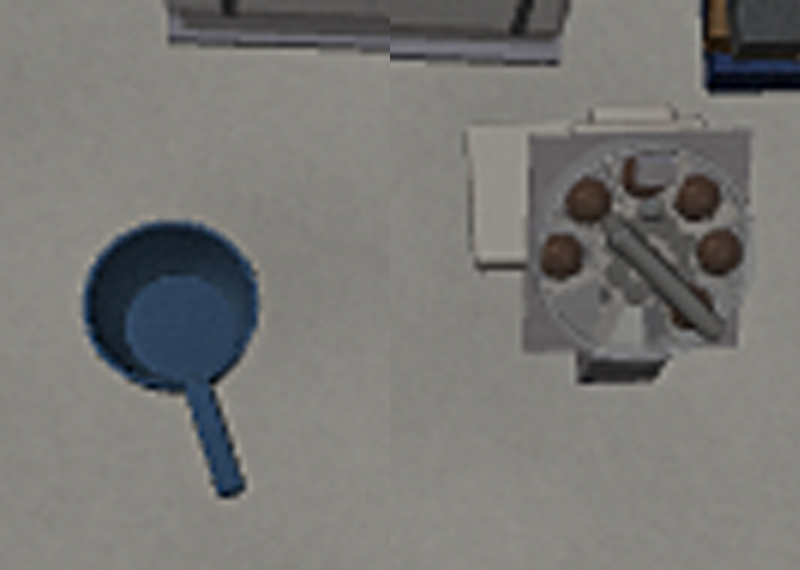

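The crop confirms the blue bowl: its rim centre is at about (263.6,146) and its handle end at about (273,177). The dispenser has its paddle bar from about (372,132) to (389,149), and the spout shows at the front at about (382,157). Next I fix the geometry and take the wrist camera offset.

```bash
python3 - <<'E'
from h import *
from scipy.optimize import least_squares
from scipy.spatial.transform import Rotation as Ro
m=robot.camera_model("top")
cr=lambda a,b:(335+(a-390)/6,95+b/6)
# plate corners RL,RR,FR,FL in pixels -> least squares for origin x,y,yaw
px=[cr(528,133),cr(750,129),cr(738,348),cr(522,352)]
loc=[(57,57),(57,-57),(-57,-57),(-57,57)];c,s=np.cos(np.radians(35)),np.sin(np.radians(35))
def W(p,q): R=Ro.from_euler('z',p[2]).as_matrix(); return R@(np.array(q)/1000)+[p[0],p[1],0]
cs=[(a*c,b,150+a*s) for a,b in loc]
f=lambda p:np.ravel([proj(m,W(p,q))-u for q,u in zip(cs,px)])
r=least_squares(f,[.65,-.2,0]);p=r.x;print("disp",p[:2],np.degrees(p[2]),"res",np.round(r.fun,1))
print("spout",W(p,(-27,0,72)),"paddle",W(p,(-52*s/c,0,202)))
ctr=onz(m,263.6,145.8,.045);end=onz(m,273.3,176.7,.044);d=end-ctr
print("bowl",ctr,end,np.hypot(*d[:2]),np.degrees(np.arctan2(d[1],d[0])),"grip",ctr+d/np.hypot(*d[:2])*.097)
o=robot.get_obs();T=robot.camera_model("wrist")["camera_from_world"];C=-T[:3,:3].T@T[:3,3]
print("cam in tool",Ro.from_euler('xyz',o['tool_rot']).as_matrix().T@(C-o['eef_pos']))
E
```

```text
disp [ 0.65687693 -0.19663228] 3.8522054873648743 res [ 0.2  0.4  0.2  0.2 -0.4 -0.5  0.  -0.1]
spout [ 0.62993794 -0.19844622  0.072     ] paddle [ 0.62054841 -0.19907847  0.202     ]
bowl [0.64576165 0.16339194 0.045     ] [0.53983235 0.1254618  0.044     ] 0.11251537765599964 -160.29906176396332 grip [0.55443954 0.1306922  0.0441379 ]
cam in tool [ 0.08255924  0.00025445 -0.14363269]
```

The dispenser fit is good to about 0.5 px. The wrist camera sits 83 mm along tool +x, so I'll grip with the tool turned so that the camera is on the robot side. Moving to hover over the handle.

```bash

python3 -m pendant '[{"travel":[10,15,3],"roll":5,"claw":85},{"travel":[22,35,5],"roll":11,"claw":85},{"travel":[35,55,8],"roll":17,"claw":85},{"travel":[50,77,10],"roll":23,"claw":85},{"travel":[64,100,10],"roll":29,"claw":85},{"travel":[77,120,10],"roll":35,"claw":85},{"travel":[90,140,10],"roll":41,"claw":85},{"travel":[100,158,10],"roll":46,"claw":85}]'
python3 -m pendant '[{"travel":[12,20,0],"roll":6,"claw":85},{"travel":[25,40,0],"roll":12,"claw":85},{"travel":[38,60,0],"roll":18,"claw":85},{"travel":[50,80,0],"roll":24,"claw":85},{"travel":[63,100,0],"roll":30,"claw":85},{"travel":[76,120,0],"roll":36,"claw":85},{"travel":[88,140,0],"roll":42,"claw":85},{"travel":[100,158,0],"roll":46,"claw":85}]'
python3 -m pendant '[{"travel":[12,20,0],"roll":6,"claw":85},{"travel":[25,40,0],"roll":12,"claw":85},{"travel":[38,60,0],"roll":18,"claw":85},{"travel":[50,80,0],"roll":24,"claw":85},{"travel":[63,100,0],"roll":30,"claw":85},{"travel":[76,120,0],"roll":36,"claw":85},{"travel":[88,140,0],"roll":42,"claw":85},{"travel":[100,158,0],"roll":46,"claw":85}]'
```

```text
t: 0.77
eef_pos: [0.2521, -0.343, 0.2402]
tool_rot: [-3.14, -0.001, 1.101]
contact_force: [0.4, 0.1, 0.8]
width: 0.0851
t: 1.43
eef_pos: [0.3524, -0.1837, 0.2399]
tool_rot: [-3.14, -0.001, 1.91]
contact_force: [0.5, -1.4, -0.3]
width: 0.0853
t: 2.1
eef_pos: [0.4527, -0.0244, 0.2395]
tool_rot: [-3.139, -0.002, 2.718]
contact_force: [0.8, -0.9, -0.9]
width: 0.0849
```

```bash

python3 -m pendant '[{"travel":[12,20,0],"roll":6,"claw":85},{"travel":[25,40,-10],"roll":12,"claw":85},{"travel":[38,60,-20],"roll":18,"claw":85},{"travel":[50,80,-30],"roll":24,"claw":85},{"travel":[63,100,-40],"roll":30,"claw":85},{"travel":[78,120,-50],"roll":36,"claw":85},{"travel":[92,140,-60],"roll":41,"claw":85},{"travel":[101,155,-70],"roll":44,"claw":85}]' >/dev/null
python3 -m pendant '[{"travel":[0,0,0],"roll":0,"claw":60},{"travel":[0,0,0],"roll":0,"claw":60},{"travel":[0,0,0],"roll":0,"claw":60},{"travel":[0,0,0],"roll":0,"claw":60},{"travel":[0,0,0],"roll":0,"claw":60},{"travel":[0,0,0],"roll":0,"claw":60},{"travel":[0,0,0],"roll":0,"claw":60},{"travel":[0,0,0],"roll":0,"claw":60}]'
python3 - <<'E'
from h import *
m=robot.camera_model("wrist");im=robot.read_camera("wrist");cv2.imwrite("pics/w1.png",im)
np.save("w1.npy",m,allow_pickle=True)
b=blue(im);c=np.argwhere(b)[:,::-1];print(len(c),c.min(0),c.max(0))
P=np.array([onz(m,u,v,.044)[:2] for u,v in c[::5]])
g=np.array([.646,.163]);u=np.array([np.cos(np.radians(-160.3)),np.sin(np.radians(-160.3))]);w=np.array([-u[1],u[0]])
s=(P-g)@u;t=(P-g)@w
print("end",s.max())
for a in range(58,112,8):
    k=(s>a/1e3)&(s<(a+8)/1e3); print(a,k.sum(),t[k].min()*1e3,t[k].max()*1e3) if k.any() else 0
E
```

```text
t: 3.43
eef_pos: [0.5543, 0.1319, 0.1686]
tool_rot: [-3.14, -0.002, -2.792]
contact_force: [-0.9, -0.4, 1.0]
width: 0.0595
7395 [273 172] [368 321]
end 0.1133928933990334
58 24 -2.6910924235940716 6.851572774162156
66 24 -2.642167234850629 6.814546019336865
74 24 -2.594115509821842 6.778180338207521
82 24 -2.546914064476769 6.742458183258867
90 24 -2.5005405280760895 6.707362622569608
98 27 -2.454973307819214 6.672877313052135
106 23 -5.065900087924518 6.6347911543554
```

View pics/w1.png

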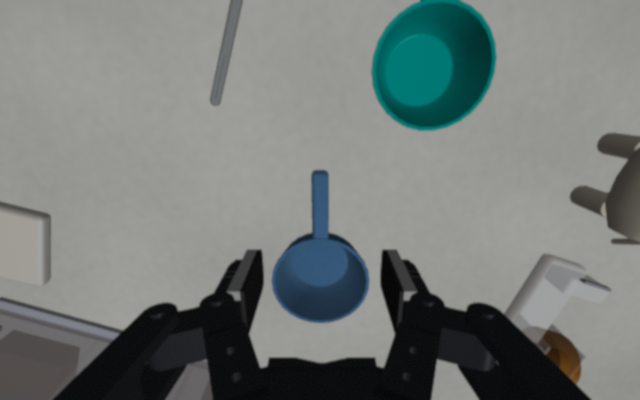

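The wrist view shows the handle vertical at columns 312–328, centred between the finger tips (253 and 393, middle 323), and aligned with the jaws. Descending and gripping.

```bash

python3 -m pendant '[{"travel":[0,0,-20],"roll":0,"claw":60},{"travel":[0,0,-45],"roll":0,"claw":60},{"travel":[0,0,-70],"roll":0,"claw":60},{"travel":[0,0,-95],"roll":0,"claw":60},{"travel":[0,0,-115],"roll":0,"claw":60},{"travel":[0,0,-130],"roll":0,"claw":60},{"travel":[0,0,-142],"roll":0,"claw":60},{"travel":[0,0,-148],"roll":0,"claw":60}]'
python3 -m pendant '[{"travel":[0,0,0],"roll":0,"claw":30},{"travel":[0,0,0],"roll":0,"claw":25},{"travel":[0,0,0],"roll":0,"claw":20},{"travel":[0,0,0],"roll":0,"claw":15},{"travel":[0,0,0],"roll":0,"claw":8},{"travel":[0,0,0],"roll":0,"claw":8},{"travel":[0,0,0],"roll":0,"claw":8},{"travel":[0,0,0],"roll":0,"claw":8}]' 40
```

```text
t: 4.15
eef_pos: [0.5535, 0.1318, 0.0187]
tool_rot: [-3.14, -0.005, -2.792]
contact_force: [0.3, -0.2, -1.0]
width: 0.06
t: 4.82
eef_pos: [0.554, 0.1318, 0.0195]
tool_rot: [-3.14, -0.003, -2.792]
contact_force: [-0.6, -0.9, 3.5]
width: 0.0152
```

```bash

python3 -m pendant '[{"travel":[0,0,3],"roll":0,"claw":8},{"travel":[0,0,9],"roll":0,"claw":8},{"travel":[0,0,17],"roll":0,"claw":8},{"travel":[0,0,27],"roll":0,"claw":8},{"travel":[0,0,37],"roll":0,"claw":8},{"travel":[0,0,47],"roll":0,"claw":8},{"travel":[0,0,55],"roll":0,"claw":8},{"travel":[0,0,60],"roll":0,"claw":8}]'
python3 -m pendant '[{"travel":[-1,-8,0],"roll":-1,"claw":8},{"travel":[-3,-25,0],"roll":-3,"claw":8},{"travel":[-7,-50,0],"roll":-5,"claw":8},{"travel":[-11,-80,0],"roll":-8,"claw":8},{"travel":[-15,-110,0],"roll":-11,"claw":8},{"travel":[-18,-138,0],"roll":-13,"claw":8},{"travel":[-20,-160,0],"roll":-15,"claw":8},{"travel":[-21,-170,0],"roll":-16,"claw":8}]'
python3 -m pendant '[{"travel":[0,0,-4],"roll":0,"claw":8},{"travel":[0,0,-12],"roll":0,"claw":8},{"travel":[0,0,-20],"roll":0,"claw":8},{"travel":[0,0,-28],"roll":0,"claw":8},{"travel":[0,0,-36],"roll":0,"claw":8},{"travel":[0,0,-43],"roll":0,"claw":8},{"travel":[0,0,-47],"roll":0,"claw":8},{"travel":[0,0,-49],"roll":0,"claw":8}]'
python3 - <<'E'
from h import *
cv2.imwrite("pics/side1.png",cv2.resize(robot.read_camera("side")[90:330,150:470],None,fx=2.4,fy=2.4))
cv2.imwrite("pics/top1.png",robot.read_camera("top"))
E
```

```text
t: 5.48
eef_pos: [0.5546, 0.1319, 0.0814]
tool_rot: [-3.139, -0.001, -2.792]
contact_force: [0.0, -0.2, -2.3]
width: 0.0151
t: 6.15
eef_pos: [0.5328, -0.0411, 0.0811]
tool_rot: [-3.139, -0.002, -3.077]
contact_force: [-0.0, 0.3, -2.4]
width: 0.0154
t: 6.82
eef_pos: [0.5323, -0.0407, 0.031]
tool_rot: [-3.139, -0.003, -3.076]
contact_force: [0.4, 0.3, -1.2]
width: 0.0147
```

View pics/side1.png

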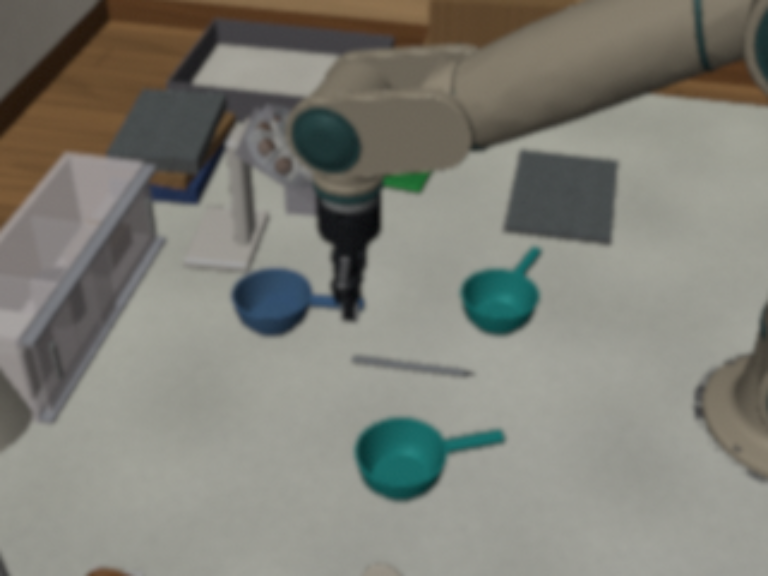

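The bowl is held level, and its path to the spout on the left of the dispenser is clear. Sliding it in 11 mm above the desk.

```bash

python3 -m pendant '[{"travel":[0,-5,0],"roll":0,"claw":8},{"travel":[0,-15,0],"roll":0,"claw":8},{"travel":[0,-28,0],"roll":0,"claw":8},{"travel":[0,-42,0],"roll":0,"claw":8},{"travel":[0,-56,0],"roll":0,"claw":8},{"travel":[0,-68,0],"roll":0,"claw":8},{"travel":[0,-77,0],"roll":0,"claw":8},{"travel":[0,-82,0],"roll":0,"claw":8}]'
python3 -m pendant '[{"travel":[0,-5,0],"roll":0,"claw":8},{"travel":[0,-15,0],"roll":0,"claw":8},{"travel":[0,-28,0],"roll":0,"claw":8},{"travel":[0,-42,0],"roll":0,"claw":8},{"travel":[0,-56,0],"roll":0,"claw":8},{"travel":[0,-68,0],"roll":0,"claw":8},{"travel":[0,-77,0],"roll":0,"claw":8},{"travel":[0,-82,0],"roll":0,"claw":8}]'
python3 - <<'E'
from h import *
m=robot.camera_model("wrist");im=robot.read_camera("wrist");s=robot.read_camera("side")
cv2.imwrite("pics/w2.png",im);cv2.imwrite("pics/side2.png",s)
cv2.imwrite("pics/v2.png",np.vstack([cv2.resize(im,None,fx=.6,fy=.6),cv2.resize(s[100:240,180:404],(384,240))]))
E
```

```text
t: 7.58
eef_pos: [0.5326, -0.1247, 0.0319]
tool_rot: [-3.138, -0.002, -3.078]
contact_force: [-0.4, 0.4, -3.1]
width: 0.0151
t: 8.25
eef_pos: [0.5325, -0.2084, 0.0318]
tool_rot: [-3.138, -0.002, -3.079]
contact_force: [-1.1, 0.0, -3.3]
width: 0.0153
```

View pics/v2.png

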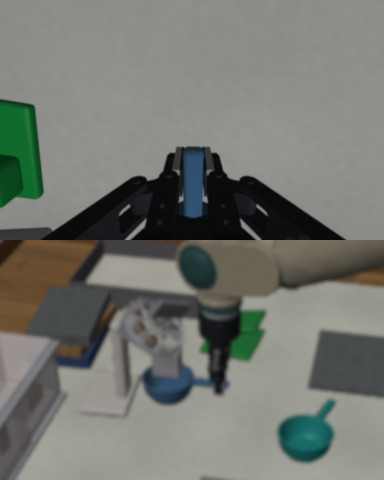

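The bowl is under the spout. A small y correction, then lower and release.

```bash

python3 -m pendant '[{"travel":[0,2,-2],"roll":0,"claw":8},{"travel":[0,3,-4],"roll":0,"claw":8},{"travel":[0,4,-6],"roll":0,"claw":8},{"travel":[0,4,-8],"roll":0,"claw":8},{"travel":[0,4,-10],"roll":0,"claw":8},{"travel":[0,4,-11],"roll":0,"claw":8},{"travel":[0,4,-12],"roll":0,"claw":8},{"travel":[0,4,-12],"roll":0,"claw":8}]'
python3 -m pendant '[{"travel":[0,0,0],"roll":0,"claw":18},{"travel":[0,0,0],"roll":0,"claw":22},{"travel":[0,0,0],"roll":0,"claw":28},{"travel":[0,0,0],"roll":0,"claw":35},{"travel":[0,0,0],"roll":0,"claw":40},{"travel":[0,0,0],"roll":0,"claw":40},{"travel":[0,0,0],"roll":0,"claw":40},{"travel":[0,0,0],"roll":0,"claw":40}]'
python3 -m pendant '[{"travel":[-5,0,0],"roll":0,"claw":40},{"travel":[-15,-1,0],"roll":0,"claw":40},{"travel":[-28,-2,0],"roll":0,"claw":40},{"travel":[-42,-3,0],"roll":0,"claw":40},{"travel":[-56,-4,0],"roll":0,"claw":40},{"travel":[-70,-5,0],"roll":0,"claw":40},{"travel":[-80,-5,0],"roll":0,"claw":40},{"travel":[-85,-6,0],"roll":0,"claw":40}]'
python3 -m pendant '[{"travel":[0,0,10],"roll":0,"claw":20},{"travel":[0,0,30],"roll":0,"claw":10},{"travel":[0,0,60],"roll":0,"claw":0},{"travel":[0,0,90],"roll":0,"claw":0},{"travel":[0,0,120],"roll":0,"claw":0},{"travel":[0,0,150],"roll":0,"claw":0},{"travel":[0,0,180],"roll":0,"claw":0},{"travel":[0,0,200],"roll":0,"claw":0}]'
python3 - <<'E'
from h import *
m=robot.camera_model("top");im=robot.read_camera("top");cv2.imwrite("pics/top2.png",im);ms=robot.camera_model("side");s=robot.read_camera("side");cv2.imwrite("pics/side3.png",s)
b=blue(s[100:280,150:400]);c=np.argwhere(b)[:,::-1]+[150,100];print("side mask",len(c),c.min(0),c.max(0))
R=[proj(ms,np.array([.630+.05*np.cos(a),-.198+.05*np.sin(a),.045])) for a in np.linspace(0,6.28,40)]
print("expected rim bbox",np.min(R,0),np.max(R,0))
cv2.imwrite("pics/v3.png",np.vstack([cv2.resize(im[95:195,320:440],(600,300))[:, :],cv2.resize(s[110:210,200:400],(600,300),interpolation=2)]))
E
```

```text
t: 9.02
eef_pos: [0.5328, -0.2035, 0.0201]
tool_rot: [-3.139, -0.002, -3.079]
contact_force: [-0.9, 2.1, -0.3]
width: 0.0153
t: 9.68
eef_pos: [0.5328, -0.2036, 0.0202]
tool_rot: [-3.138, -0.002, -3.079]
contact_force: [-0.2, -0.1, 1.4]
width: 0.04
t: 10.35
eef_pos: [0.4464, -0.2095, 0.02]
tool_rot: [-3.139, -0.002, -3.079]
contact_force: [-0.1, 0.0, -0.3]
width: 0.0399
t: 11.02
eef_pos: [0.4473, -0.2096, 0.2245]
tool_rot: [-3.136, 0.002, -3.079]
contact_force: [-0.3, -0.2, 0.4]
width: 0.0003
side mask 488 [264 177] [311 198]
expected rim bbox [261.46946202 174.27111454] [292.76565346 192.21940552]
```

View pics/v3.png

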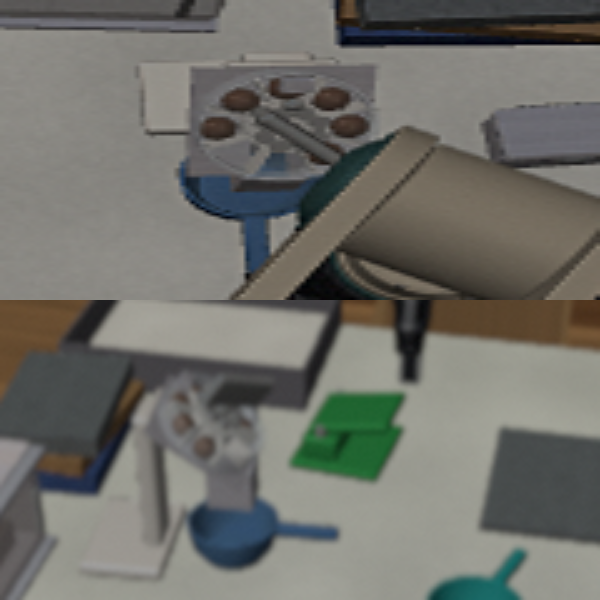

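The bowl rim in the side view spans columns 263–293, where 261.5–292.8 was expected, so it is centred. The paddle bar is still at its start angle. Next I work out the pushing path for the closed fingers, behind the front-right arm of the bar.

```bash
cat > k.py <<'E'
from h import *
from scipy.spatial.transform import Rotation as Ro
YAW=np.radians(3.85);RZ=Ro.from_euler('z',YAW).as_matrix();C=np.array([.6205,-.1991,.202])
c,s=np.cos(np.radians(35)),np.sin(np.radians(35))
a=RZ@[-s,0,c];e1=RZ@[c,0,s];e2=RZ@[0,1,0]
def arm(th): # front-right arm at knob angle th (deg)
    p=np.radians(-135-th); return np.cos(p)*e1+np.sin(p)*e2, np.sin(p)*e1-np.cos(p)*e2
def peg(th,rho=.013,depth=.016,r0=.028):
    u,n=arm(th);b=C+r0*u+.019*a;zt=b[2]-depth
    R,H=np.meshgrid(np.linspace(.0,.038,39),np.linspace(-.019,.019,39))
    P=np.vstack([(C+R[...,None]*u+H[...,None]*a+k*n).reshape(-1,3) for k in(-.006,.006)])
    P=P[P[:,2]>=zt-.002]
    d=-n[:2]/np.hypot(*n[:2])
    for q in np.arange(0,.06,.0005):
        x=b[:2]+q*d
        if np.hypot(*(P[:,:2]-x).T).min()>=rho: break
    t=np.r_[x,zt];low=min((t+rho*np.r_[np.cos(v),np.sin(v),0]-C)@a for v in np.linspace(0,6.3,30))
    return t,low
E
python3 - <<'E'
from k import *
m=robot.camera_model("top")
for th in(0,):
    u,n=arm(th);print("bar ends exp",proj(m,C+.038*u+.019*a),proj(m,C-.038*u+.019*a))
print("bowl left rim/handle exp",proj(m,[.630,-.148,.045]),proj(m,[.630-.085,-.198-.0057,.044]))
o=robot.get_obs();e=np.array(o['eef_pos']);print(e,np.round(o['joint_pos'],2))
for th in(-15,0,15,30,45,60,75,90,105,120,128,135):
    t,l=peg(th);print(th,np.round(t*1e3,0),"axial",round(l*1e3))
E
```

```text
bar ends exp [389.81856459 151.13237429] [372.59089896 133.66075456]
bowl left rim/handle exp [355.57347905 153.61078824] [371.94508031 178.63333981]
[ 0.44813818 -0.21013464  0.22549983] [-0.51 -0.04  1.5  -0.    1.67 -2.14]
-15 [ 626. -241.  194.] axial -16
0 [ 614. -241.  190.] axial -12
15 [ 603. -237.  188.] axial -8
30 [ 594. -230.  186.] axial -4
45 [ 588. -220.  186.] axial -2
60 [ 584. -213.  186.] axial 1
75 [ 582. -205.  188.] axial 3
90 [ 581. -197.  190.] axial 5
105 [ 582. -188.  194.] axial 7
120 [ 585. -180.  197.] axial 9
128 [ 587. -176.  200.] axial 9
135 [ 590. -173.  202.] axial 9
```

```bash

python3 -m pendant '[{"travel":[0,-3,10],"roll":0,"claw":0},{"travel":[0,-8,25],"roll":0,"claw":0},{"travel":[5,-14,40],"roll":0,"claw":0},{"travel":[20,-20,50],"roll":0,"claw":0},{"travel":[40,-26,50],"roll":0,"claw":0},{"travel":[60,-30,50],"roll":0,"claw":0},{"travel":[80,-33,50],"roll":0,"claw":0},{"travel":[95,-34,50],"roll":0,"claw":0}]'
python3 -m pendant '[{"travel":[5,0,0],"roll":0,"claw":0},{"travel":[17,0,0],"roll":0,"claw":0},{"travel":[32,0,0],"roll":0,"claw":0},{"travel":[47,0,0],"roll":0,"claw":0},{"travel":[62,0,0],"roll":0,"claw":0},{"travel":[74,0,0],"roll":0,"claw":0},{"travel":[82,0,0],"roll":0,"claw":0},{"travel":[85,0,0],"roll":0,"claw":0}]'
python3 - <<'E'
from h import *
im=robot.read_camera("side");cv2.imwrite("pics/v4.png",cv2.resize(im[70:210,190:390],(800,560),interpolation=2))
E
```

```text
t: 11.78
eef_pos: [0.5443, -0.2442, 0.2745]
tool_rot: [-3.135, 0.004, -3.079]
contact_force: [-0.7, 0.5, -1.0]
width: -0.0001
t: 12.45
eef_pos: [0.6298, -0.2439, 0.2735]
tool_rot: [-3.136, 0.003, -3.078]
contact_force: [-0.6, -0.3, -0.3]
width: -0.0001
```

View pics/v4.png

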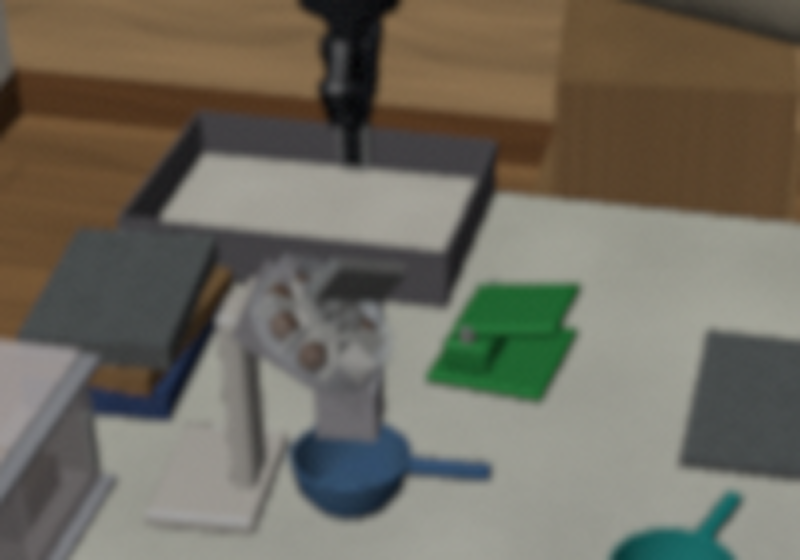

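The finger peg is above and behind the knob slab, which appears at crop (365,280). Descending.

```bash

python3 -m pendant '[{"travel":[0,0,-10],"roll":0,"claw":0},{"travel":[0,0,-22],"roll":0,"claw":0},{"travel":[0,0,-35],"roll":0,"claw":0},{"travel":[0,0,-48],"roll":0,"claw":0},{"travel":[0,0,-60],"roll":0,"claw":0},{"travel":[0,0,-70],"roll":0,"claw":0},{"travel":[0,0,-77],"roll":0,"claw":0},{"travel":[0,0,-81],"roll":0,"claw":0}]'
python3 -m pendant '[{"travel":[-2,1,0],"roll":0,"claw":0},{"travel":[-4,2,0],"roll":0,"claw":0},{"travel":[-7,3,0],"roll":0,"claw":0},{"travel":[-10,3,-1],"roll":0,"claw":0},{"travel":[-13,3,-2],"roll":0,"claw":0},{"travel":[-16,3,-2],"roll":0,"claw":0},{"travel":[-19,4,-3],"roll":0,"claw":0},{"travel":[-22,4,-4],"roll":0,"claw":0}]'
```

```text
t: 13.17
eef_pos: [0.6292, -0.2438, 0.1912]
tool_rot: [-3.136, 0.002, -3.079]
contact_force: [-0.6, 0.3, 0.3]
width: -0.0
t: 13.83
eef_pos: [0.6077, -0.2399, 0.1878]
tool_rot: [-3.135, 0.005, -3.078]
contact_force: [7.5, -1.9, 2.5]
width: -0.0
```

Contact at about 8 N. Pushing on along the arc.

```bash

python3 -m pendant '[{"travel":[-3,2,0],"roll":0,"claw":0},{"travel":[-6,4,-1],"roll":0,"claw":0},{"travel":[-9,6,-1],"roll":0,"claw":0},{"travel":[-12,8,-2],"roll":0,"claw":0},{"travel":[-14,10,-2],"roll":0,"claw":0},{"travel":[-16,13,-2],"roll":0,"claw":0},{"travel":[-18,16,-2],"roll":0,"claw":0},{"travel":[-20,19,-2],"roll":0,"claw":0}]'
python3 -m pendant '[{"travel":[-1,2,0],"roll":0,"claw":0},{"travel":[-2,4,0],"roll":0,"claw":0},{"travel":[-3,6,0],"roll":0,"claw":0},{"travel":[-4,8,0],"roll":0,"claw":0},{"travel":[-4,10,1],"roll":0,"claw":0},{"travel":[-5,12,1],"roll":0,"claw":0},{"travel":[-5,14,2],"roll":0,"claw":0},{"travel":[-6,16,2],"roll":0,"claw":0}]'
python3 - <<'E'
from h import *
im=robot.read_camera("side");t=robot.read_camera("top");cv2.imwrite("pics/v5.png",np.vstack([cv2.resize(im[110:200,220:340],(520,300),interpolation=2),cv2.resize(t[100:180,330:430],(520,300),interpolation=2)]))
E
```

```text
t: 14.5
eef_pos: [0.5875, -0.2207, 0.1857]
tool_rot: [-3.135, 0.004, -3.079]
contact_force: [4.1, -6.8, -1.4]
width: -0.0001
t: 15.17
eef_pos: [0.5814, -0.2043, 0.1879]
tool_rot: [-3.135, 0.004, -3.078]
contact_force: [-0.1, -1.3, 0.4]
width: 0.0002
```

View pics/v5.png

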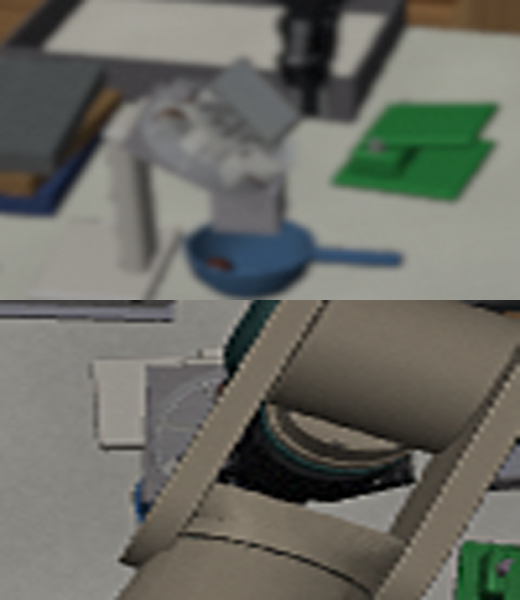

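A sweet is already in the bowl, and the slab has turned with its broad face towards the side camera, roughly click 2. Continuing slowly.

```bash

python3 -m pendant '[{"travel":[0,2,1],"roll":0,"claw":0},{"travel":[0,4,1],"roll":0,"claw":0},{"travel":[0,6,2],"roll":0,"claw":0},{"travel":[0,8,3],"roll":0,"claw":0},{"travel":[0,10,4],"roll":0,"claw":0},{"travel":[0,12,4],"roll":0,"claw":0},{"travel":[1,13,5],"roll":0,"claw":0},{"travel":[1,14,5],"roll":0,"claw":0}]'
python3 - <<'E'
from h import *
im=robot.read_camera("side");cv2.imwrite("pics/v6.png",cv2.resize(im[110:200,220:340],(720,540),interpolation=2))
E
```

```text
t: 15.93
eef_pos: [0.5818, -0.191, 0.1929]
tool_rot: [-3.134, 0.003, -3.079]
contact_force: [-3.5, -6.8, -0.4]
width: 0.0001
```

View pics/v6.png

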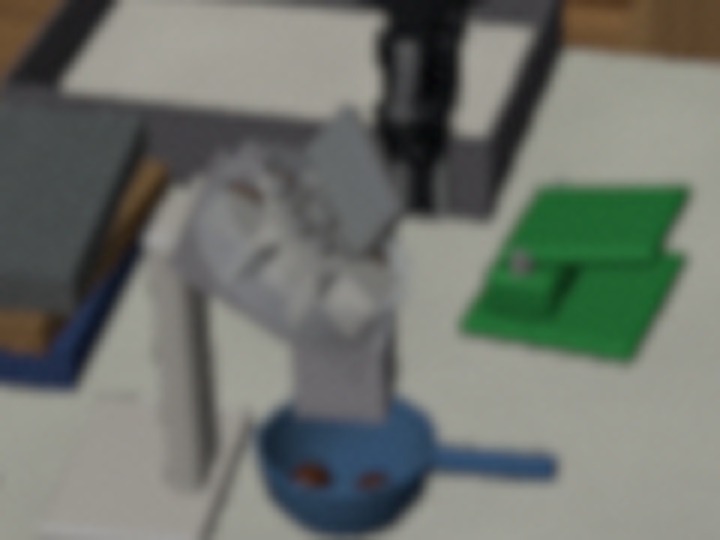

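Two sweets are in the bowl and the knob pushes back, so it is past click 2. Final small push.

```bash

python3 -m pendant '[{"travel":[0,1,0],"roll":0,"claw":0},{"travel":[1,2,1],"roll":0,"claw":0},{"travel":[1,3,1],"roll":0,"claw":0},{"travel":[1,4,2],"roll":0,"claw":0},{"travel":[2,5,2],"roll":0,"claw":0},{"travel":[2,6,2],"roll":0,"claw":0},{"travel":[2,6,3],"roll":0,"claw":0},{"travel":[2,6,3],"roll":0,"claw":0}]'
python3 - <<'E'
from h import *
im=robot.read_camera("side");cv2.imwrite("pics/side7.png",im)
h=cv2.cvtColor(im,cv2.COLOR_BGR2HSV)[178:200,258:296]
k=((h[...,0]<15)|(h[...,0]>170))&(h[...,1]>60);n,l,s,c=cv2.connectedComponentsWithStats(k.astype(np.uint8));print(s.tolist())
E
```

```text
t: 16.65
eef_pos: [0.5835, -0.1851, 0.1958]
tool_rot: [-3.134, 0.002, -3.08]
contact_force: [-2.1, -2.7, -1.3]
width: -0.0001
[[0, 0, 38, 22, 828], [12, 10, 4, 2, 8]]
```

```bash

python3 -m pendant '[{"travel":[0,1,0],"roll":0,"claw":0},{"travel":[1,2,1],"roll":0,"claw":0},{"travel":[1,3,1],"roll":0,"claw":0},{"travel":[2,4,2],"roll":0,"claw":0},{"travel":[2,4,2],"roll":0,"claw":0},{"travel":[2,4,2],"roll":0,"claw":0},{"travel":[2,4,2],"roll":0,"claw":0},{"travel":[2,4,2],"roll":0,"claw":0}]'
python3 - <<'E'
from h import *
im=robot.read_camera("side");cv2.imwrite("pics/v8.png",cv2.resize(im[110:200,220:340],(720,540),interpolation=2))
E
```

```text
t: 17.37
eef_pos: [0.5857, -0.1807, 0.1978]
tool_rot: [-3.134, 0.003, -3.079]
contact_force: [-0.1, 1.0, 0.8]
width: -0.0002
```

View pics/v8.png

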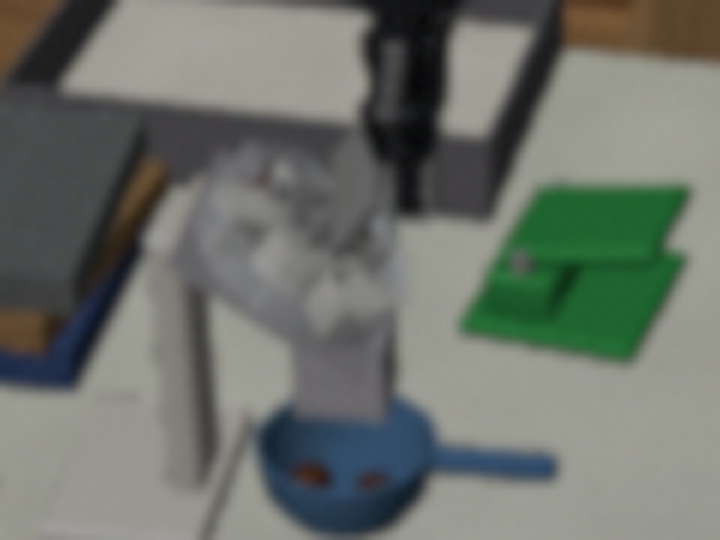

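The force has dropped to zero and the bar has snapped on to lie across, which is click 3. Backing off and clearing the view.

```bash

python3 -m pendant '[{"travel":[-5,0,0],"roll":0,"claw":0},{"travel":[-15,0,0],"roll":0,"claw":0},{"travel":[-28,0,2],"roll":0,"claw":0},{"travel":[-45,0,8],"roll":0,"claw":0},{"travel":[-65,0,16],"roll":0,"claw":0},{"travel":[-85,0,26],"roll":0,"claw":0},{"travel":[-105,0,36],"roll":0,"claw":0},{"travel":[-120,0,42],"roll":0,"claw":0}]'
python3 - <<'E'
from h import *
cv2.imwrite("pics/wA.png",robot.read_camera("wrist"))
E
python3 -m pendant '[{"travel":[-10,-15,0],"roll":0,"claw":0},{"travel":[-25,-40,0],"roll":0,"claw":0},{"travel":[-40,-70,0],"roll":0,"claw":0},{"travel":[-55,-100,0],"roll":0,"claw":0},{"travel":[-70,-130,0],"roll":0,"claw":0},{"travel":[-85,-160,0],"roll":0,"claw":0},{"travel":[-95,-185,0],"roll":0,"claw":0},{"travel":[-100,-200,0],"roll":0,"claw":0}]'
python3 -m pendant '[{"travel":[-10,-15,0],"roll":0,"claw":0},{"travel":[-25,-35,0],"roll":0,"claw":0},{"travel":[-45,-50,0],"roll":0,"claw":0},{"travel":[-65,-65,0],"roll":0,"claw":0},{"travel":[-80,-80,0],"roll":0,"claw":0},{"travel":[-95,-90,0],"roll":0,"claw":0},{"travel":[-105,-98,0],"roll":0,"claw":0},{"travel":[-110,-100,0],"roll":0,"claw":0}]'
python3 - <<'E'
from h import *
s=robot.read_camera("side");t=robot.read_camera("top");w=cv2.imread("pics/wA.png")
cv2.imwrite("pics/side9.png",s);cv2.imwrite("pics/top9.png",t)
I=2
A=np.hstack([cv2.resize(s[115:200,225:325],(400,340),interpolation=I),cv2.resize(t[100:180,335:429],(400,340),interpolation=I)])
B=np.hstack([cv2.resize(t,(400,250)),cv2.resize(w,(400,250))])
cv2.imwrite("pics/v10.png",np.vstack([A,B]))
t0=cv2.imread("pics/top0.png");d=cv2.absdiff(t,t0).max(2)>40
n,l,st,c=cv2.connectedComponentsWithStats(d.astype(np.uint8));print([r.tolist() for r in st[1:] if r[4]>12])
E
```

```text
t: 18.08
eef_pos: [0.4644, -0.1808, 0.241]
tool_rot: [-3.133, 0.004, -3.079]
contact_force: [-0.1, -0.3, 0.3]
width: -0.0
t: 18.8
eef_pos: [0.362, -0.3833, 0.242]
tool_rot: [-3.132, 0.004, -3.082]
contact_force: [-0.6, -0.1, 0.4]
width: 0.0001
t: 19.47
eef_pos: [0.2508, -0.4842, 0.2416]
tool_rot: [-3.132, 0.004, -3.084]
contact_force: [-0.3, -0.8, 0.8]
width: -0.0005
[[374, 121, 13, 8, 31], [364, 125, 10, 11, 54], [383, 125, 11, 10, 36], [249, 132, 29, 46, 766], [360, 134, 7, 8, 44], [385, 137, 9, 12, 36], [369, 145, 6, 9, 22], [375, 144, 14, 9, 57], [356, 149, 29, 39, 383], [315, 234, 292, 166, 14639], [559, 234, 8, 4, 15], [275, 280, 39, 14, 164], [251, 283, 37, 76, 500], [570, 290, 27, 15, 61], [291, 331, 47, 25, 194], [277, 373, 10, 27, 90]]
```

View pics/v10.png

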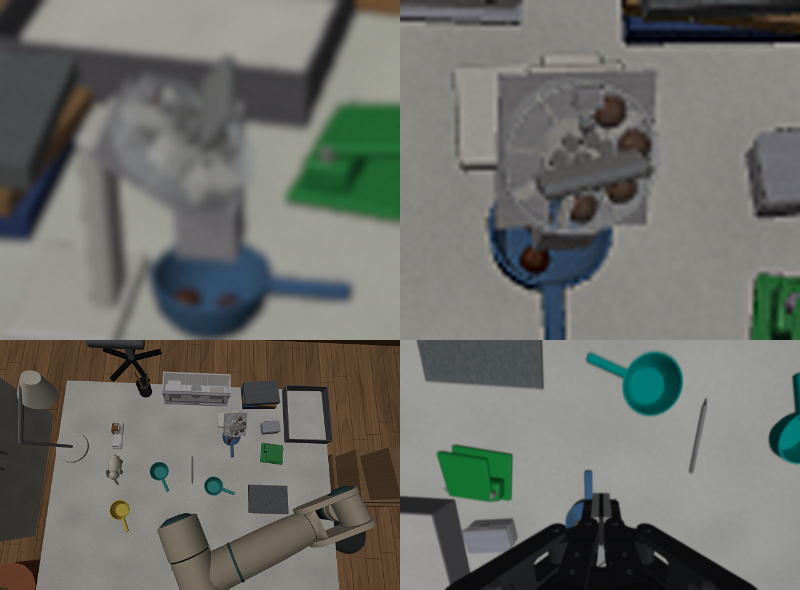

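The drum shows sweets at crop (610,110), (635,143), (620,190) and a brown spot at (582,207). That spot is either sweet 3 still in the drum or a sweet seen through the hole in the bowl. I'll check it numerically.

```bash
python3 - <<'E'
from k import *
mt=robot.camera_model("top");ms=robot.camera_model("side")
t=cv2.imread("pics/top9.png");s=cv2.imread("pics/side9.png");t0=cv2.imread("pics/top0.png");s0=cv2.imread("pics/side0.png")
def br(im):
    h=cv2.cvtColor(im,cv2.COLOR_BGR2HSV);k=((h[...,0]<18)|(h[...,0]>172))&(h[...,1]>70)&(h[...,2]<150);return k.astype(np.uint8)
def blobs(im,x0,x1,y0,y1):
    n,l,st,c=cv2.connectedComponentsWithStats(br(im)[y0:y1,x0:x1],connectivity=4);return [(round(c[i][0]+x0,1),round(c[i][1]+y0,1),int(st[i,4]),st[i,2:4].tolist()) for i in range(1,n) if st[i,4]>4]
print("top0",blobs(t0,355,398,113,170));B=blobs(t,350,398,113,170);print("top9",B)
print("side9",blobs(s,240,300,125,205));print("side0",blobs(s0,240,300,125,205))
O=C-a*(.052/c)
for b in B:
    o,d=ray(mt,*b[:2]);P=o+d*(((O+.012*a)-o)@a)/(d@a);q=P-O
    print(b[:2],"drum plane r,ang",np.round([np.hypot(q@e1,q@e2)*1e3,np.degrees(np.arctan2(q@e2,q@e1))]),"side px",np.round(proj(ms,P)),"| bowl",np.round(onz(mt,*b[:2],.018)*1e3),np.round(proj(ms,onz(mt,*b[:2],.018))))
for bl in blobs(s,255,300,177,205): print("side in bowl z18",bl[:2],np.round(onz(ms,*bl[:2],.018)*1e3))
# bar angle: mask-free check, expected end pixels for several knob angles
for th in(90,112,120,127,135,142):
    u,n=arm(th);print(th,np.round(proj(mt,C+.038*u+.019*a),1),np.round(proj(mt,C-.038*u+.019*a),1))
print("obs",[(335+(x-400)*.235,100+y*80/340) for x,y in((538,183),(648,160))])
E
```

```text
top0 [(np.float64(375.3), np.float64(124.9), 14, [5, 6]), (np.float64(385.8), np.float64(127.7), 39, [7, 8]), (np.float64(367.9), np.float64(128.1), 39, [7, 7]), (np.float64(363.3), np.float64(137.2), 37, [6, 7]), (np.float64(389.2), np.float64(136.8), 37, [7, 7]), (np.float64(382.4), np.float64(147.2), 5, [2, 3])]
top9 [(np.float64(384.2), np.float64(126.0), 37, [7, 7]), (np.float64(389.9), np.float64(132.8), 25, [7, 5]), (np.float64(386.5), np.float64(144.5), 22, [6, 4]), (np.float64(377.7), np.float64(148.6), 27, [6, 6]), (np.float64(366.1), np.float64(160.7), 30, [7, 6])]
side9 [(np.float64(242.9), np.float64(142.6), 67, [8, 15]), (np.float64(271.3), np.float64(188.6), 7, [4, 2])]
side0 [(np.float64(242.9), np.float64(142.6), 67, [8, 15])]
(np.float64(384.2), np.float64(126.0)) drum plane r,ang [ 39. -35.] side px [262. 142.] | bowl [ 744. -252.   18.] [249. 176.]
(np.float64(389.9), np.float64(132.8)) drum plane r,ang [ 42. -76.] side px [269. 143.] | bowl [ 720. -272.   18.] [257. 174.]
(np.float64(386.5), np.float64(144.5)) drum plane r,ang [  42. -129.] side px [279. 151.] | bowl [ 676. -259.   18.] [269. 178.]
(np.float64(377.7), np.float64(148.6)) drum plane r,ang [  39. -172.] side px [280. 158.] | bowl [ 660. -229.   18.] [271. 183.]
(np.float64(366.1), np.float64(160.7)) drum plane r,ang [ 83. 159.] side px [289. 171.] | bowl [ 615. -188.   18.] [281. 192.]
side in bowl z18 (np.float64(271.3), np.float64(188.6)) [ 651. -200.   18.]
90 [371.7 151.6] [391.1 133.2]
112 [369.2 147.8] [393.6 137.2]
120 [368.6 146.1] [394.  138.9]
127 [368.4 144.6] [394.2 140.4]
135 [368.4 142.8] [394.2 142.1]
142 [368.5 141.3] [394.  143.7]
obs [(367.43, 143.05882352941177), (393.28, 137.64705882352942)]
```

The check shows the knob at about 125° (bar slope about 124°, sweets 121–129°). Sweet 3 is still at -172° in the drum, so it looks wedged over the hole and the knob hasn't fully seated at 135°. I'll nudge the knob gently on to 135°, well short of the 158° at which the fourth sweet drops.

```bash

python3 -m pendant '[{"travel":[10,15,0],"roll":0,"claw":0},{"travel":[25,35,0],"roll":0,"claw":0},{"travel":[45,50,0],"roll":0,"claw":0},{"travel":[65,65,0],"roll":0,"claw":0},{"travel":[80,80,0],"roll":0,"claw":0},{"travel":[95,90,0],"roll":0,"claw":0},{"travel":[105,98,0],"roll":0,"claw":0},{"travel":[110,100,0],"roll":0,"claw":0}]' >/dev/null
python3 -m pendant '[{"travel":[10,15,0],"roll":0,"claw":0},{"travel":[25,45,0],"roll":0,"claw":0},{"travel":[40,75,0],"roll":0,"claw":0},{"travel":[55,105,0],"roll":0,"claw":0},{"travel":[70,140,0],"roll":0,"claw":0},{"travel":[85,175,0],"roll":0,"claw":0},{"travel":[95,200,0],"roll":0,"claw":0},{"travel":[100,209,0],"roll":0,"claw":0}]' >/dev/null
python3 -m pendant '[{"travel":[8,0,0],"roll":0,"claw":0},{"travel":[22,0,0],"roll":0,"claw":0},{"travel":[38,0,-4],"roll":0,"claw":0},{"travel":[54,0,-12],"roll":0,"claw":0},{"travel":[70,0,-22],"roll":0,"claw":0},{"travel":[82,0,-32],"roll":0,"claw":0},{"travel":[90,0,-37],"roll":0,"claw":0},{"travel":[95,0,-39],"roll":0,"claw":0}]'
```

```text
t: 21.57
eef_pos: [0.5595, -0.1709, 0.2015]
tool_rot: [-3.134, 0.003, -3.078]
contact_force: [0.2, 0.5, -0.5]
width: 0.0004
```

```bash

python3 -m pendant '[{"travel":[4,0,0],"roll":0,"claw":0},{"travel":[8,0,0],"roll":0,"claw":0},{"travel":[12,0,0],"roll":0,"claw":0},{"travel":[16,0,0],"roll":0,"claw":0},{"travel":[20,0,0],"roll":0,"claw":0},{"travel":[24,0,0],"roll":0,"claw":0},{"travel":[27,0,0],"roll":0,"claw":0},{"travel":[28,0,0],"roll":0,"claw":0}]'
python3 -m pendant '[{"travel":[1,0,0],"roll":0,"claw":0},{"travel":[2,0,1],"roll":0,"claw":0},{"travel":[3,0,1],"roll":0,"claw":0},{"travel":[4,0,1],"roll":0,"claw":0},{"travel":[4,0,1],"roll":0,"claw":0},{"travel":[4,0,1],"roll":0,"claw":0},{"travel":[4,0,1],"roll":0,"claw":0},{"travel":[4,0,1],"roll":0,"claw":0}]'
```

```text
t: 22.23
eef_pos: [0.5879, -0.1708, 0.2016]
tool_rot: [-3.134, 0.003, -3.078]
contact_force: [-0.5, -0.3, 0.6]
width: 0.0001
t: 22.9
eef_pos: [0.5913, -0.1707, 0.2028]
tool_rot: [-3.134, 0.002, -3.078]
contact_force: [-4.2, 1.4, 3.5]
width: -0.0
```

```bash

python3 -m pendant '[{"travel":[1,0,0],"roll":0,"claw":0},{"travel":[2,0,0],"roll":0,"claw":0},{"travel":[3,0,1],"roll":0,"claw":0},{"travel":[3,0,1],"roll":0,"claw":0},{"travel":[3,0,1],"roll":0,"claw":0},{"travel":[3,0,1],"roll":0,"claw":0},{"travel":[3,0,1],"roll":0,"claw":0},{"travel":[3,0,1],"roll":0,"claw":0}]'
python3 - <<'E'
from h import *
s=robot.read_camera("side");cv2.imwrite("pics/side11.png",s)
h=cv2.cvtColor(s,cv2.COLOR_BGR2HSV)
for n,im in(("side9",cv2.imread("pics/side9.png")),("side11",s)):
    d=im.astype(int);k=((d[...,2]-d[...,0])>12).astype(np.uint8)[150:205,258:296];N,l,st,c=cv2.connectedComponentsWithStats(k);print(n,[(np.round(c[i]+[258,150],1).tolist(),int(st[i,4])) for i in range(1,N) if st[i,4]>2])
E
```

```text
t: 23.57
eef_pos: [0.5929, -0.1704, 0.2038]
tool_rot: [-3.136, -0.002, -3.078]
contact_force: [-9.2, 1.4, 3.4]
width: -0.0001
side9 [([271.3, 188.6], 7)]
side11 [([282.9, 187.4], 17), ([270.5, 188.5], 6)]
```

Resistance is 9 N, and the bowl's colour signal changed: a new blob at (283,187). Backing off and measuring from the top.

```bash

python3 -m pendant '[{"travel":[-5,0,0],"roll":0,"claw":0},{"travel":[-15,0,0],"roll":0,"claw":0},{"travel":[-28,0,2],"roll":0,"claw":0},{"travel":[-45,0,8],"roll":0,"claw":0},{"travel":[-65,0,16],"roll":0,"claw":0},{"travel":[-85,0,24],"roll":0,"claw":0},{"travel":[-105,0,32],"roll":0,"claw":0},{"travel":[-128,0,38],"roll":0,"claw":0}]' >/dev/null
python3 -m pendant '[{"travel":[-10,-15,0],"roll":0,"claw":0},{"travel":[-25,-40,0],"roll":0,"claw":0},{"travel":[-40,-70,0],"roll":0,"claw":0},{"travel":[-55,-100,0],"roll":0,"claw":0},{"travel":[-70,-135,0],"roll":0,"claw":0},{"travel":[-85,-170,0],"roll":0,"claw":0},{"travel":[-95,-195,0],"roll":0,"claw":0},{"travel":[-100,-210,0],"roll":0,"claw":0}]' >/dev/null
python3 -m pendant '[{"travel":[-10,-15,0],"roll":0,"claw":0},{"travel":[-25,-35,0],"roll":0,"claw":0},{"travel":[-45,-50,0],"roll":0,"claw":0},{"travel":[-65,-65,0],"roll":0,"claw":0},{"travel":[-80,-80,0],"roll":0,"claw":0},{"travel":[-95,-90,0],"roll":0,"claw":0},{"travel":[-105,-98,0],"roll":0,"claw":0},{"travel":[-110,-100,0],"roll":0,"claw":0}]'
cat > chk.py <<'E'
from k import *
def run(tag):
    mt=robot.camera_model("top");t=robot.read_camera("top");s=robot.read_camera("side");cv2.imwrite(f"pics/top{tag}.png",t);cv2.imwrite(f"pics/side{tag}.png",s)
    h=cv2.cvtColor(t,cv2.COLOR_BGR2HSV);k=(((h[...,0]<18)|(h[...,0]>172))&(h[...,1]>70)&(h[...,2]<150)).astype(np.uint8)[113:172,350:398]
    O=C-a*(.052/c)
    n,l,st,cc=cv2.connectedComponentsWithStats(k,connectivity=4)
    for i in range(1,n):
        if st[i,4]>4:
            b=cc[i]+[350,113];o,d=ray(mt,*b);P=o+d*(((O+.012*a)-o)@a)/(d@a);q=P-O
            print(b.round(1),int(st[i,4]),st[i,2:4],"r,ang",np.round([np.hypot(q@e1,q@e2)*1e3,np.degrees(np.arctan2(q@e2,q@e1))]),"z18",np.round(onz(mt,*b,.018)*1e3))
    d=s.astype(int);k=((d[...,2]-d[...,0])>5).astype(np.uint8)[170:205,258:296];N,l,st,c2=cv2.connectedComponentsWithStats(k);print("side",[(np.round(c2[i]+[258,170],1).tolist(),int(st[i,4])) for i in range(1,N) if st[i,4]>2])
    # bar angle: mean brightness along the bar's outer centreline for trial angles (dark or light extreme)
    g=cv2.cvtColor(t,cv2.COLOR_BGR2GRAY)
    r=np.linspace(-.033,.033,30)
    for th in range(88,166,6):
        u,_=arm(th);v=[cv2.getRectSubPix(g,(1,1),tuple(map(float,proj(mt,C+x*u+.019*a))))[0,0] for x in r];print(th,int(np.mean(v)),int(np.std(v)),end=" | ")
    print()
E
python3 -c "import chk;chk.run('12')"
```

```text
t: 25.62
eef_pos: [0.2512, -0.4838, 0.2423]
tool_rot: [-3.133, -0.001, -3.083]
contact_force: [0.1, 0.6, -0.2]
width: -0.0002
[386.  127.7] 41 [7 8] r,ang [ 38. -46.] z18 [ 738. -258.   18.]
[389.8 135.5] 19 [6 5] r,ang [ 41. -87.] z18 [ 710. -272.   18.]
[384.6 146.3] 31 [6 6] r,ang [  42. -140.] z18 [ 669. -253.   18.]
[365.4 160.7] 30 [6 6] r,ang [ 84. 158.] z18 [ 615. -186.   18.]
[372.5 160.9] 28 [6 5] r,ang [ 79. 174.] z18 [ 615. -210.   18.]
side [([272.2, 193.3], 442), ([291.6, 173.9], 76), ([282.9, 187.5], 20), ([270.9, 188.7], 10)]
88 73 10 | 94 72 11 | 100 74 13 | 106 77 16 | 112 80 17 | 118 82 16 | 124 77 13 | 130 75 9 | 136 75 4 | 142 78 10 | 148 82 19 | 154 78 21 | 160 76 20 |
```

Three sweets now remain in the drum, at -46°, -87° and -140°. The knob reads about 136°, with the cleanest bar match at that angle. The bowl holds two sweets seen from the top and one under the spout seen from the side. Last check of the bystanders, then hand in.

```bash
python3 - <<'E'
from h import *
t=cv2.imread("pics/top12.png")
for r in("top0","top9"):
    d=(cv2.absdiff(t,cv2.imread(f"pics/{r}.png")).max(2)>40).astype(np.uint8);n,l,s,c=cv2.connectedComponentsWithStats(d);print(r,[x[:4].tolist() for x in s[1:] if x[4]>8 and x[1]<232])
o=robot.get_obs();print(o['t'],np.abs(o['joint_velocities']).max());print(robot.hand_in())
E
```

```text
top0 [[373, 121, 8, 7], [364, 125, 10, 10], [249, 132, 29, 46], [360, 134, 9, 9], [387, 138, 5, 3], [372, 146, 5, 7], [356, 149, 29, 39]]
top9 [[380, 122, 7, 8], [383, 125, 11, 10], [367, 143, 21, 10], [389, 142, 5, 5], [368, 159, 9, 6]]
25.7167 0.02924487913816972
the job is handed in; nothing more can be done
None
```

I set the blue bowl down under the spout, let go of it and turned the knob three clicks clockwise, leaving three sweets in the bowl and three in the drum. The job was handed in at 25.7 s with the arm clear of everything.

- **Bowl:** it stands upright. After release, its rim in the side view was within about 1.5 px of the position expected for being centred. It did not move in the later views.
- **Knob:** after my first push it rested at about 125°, with the third sweet wedged over the hole, so that check failed. A second gentle push (about 9 N) freed the sweet, and the knob then read about 136° against the 135° wanted.
- **Sweets:** three are visible in the drum. In the bowl, two show from the top and one from the side only, lying under the spout. The three in the bowl therefore come from two views, not from one clear picture.
- **Other things:** in the part of the desk I compared, the top view changed only at the bowl's old and new places and at the dispenser. I did not compare the nearest rows of the picture, where the arm also changes the view; the yellow look-alike and part of one turquoise one are there.

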